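# Swing a carving blank past the bench dog into the carving stop

### The arm

A 7-joint arm with a two-finger parallel gripper is mounted at the origin on the work surface. World frame = base frame: x ahead of the robot, y to its left, z up, the work surface at z = 0. Lengths are in m, angles in rad, forces in N, time in s.
With the tool pointing down it reaches from about 0.425 to 1.025 m from the base axis. Payload 3.6 kg.
Tool frame: the origin (TCP) lies at the very end of the fingers, on their centre line; the grasp point (between the pads) lies 19 mm behind it; z points along the fingers, y is the direction in which the jaws open and shut (so a half turn about z gives the same grasp; the last joint's range is limited). The gripper opens to 85 mm and grips with 20 to 120 N. Pads are 22 mm wide; open, the fingers measure 114 mm over their backs; the gripper's body (76 mm by 85 mm) begins 54 mm behind the grasp point. The pads swing forward as they close: fully open they stand 13 mm farther back than shut.
Start: joints at [-1.23, 0.591, 0.048, 1.609, -0.033, 0.943, -0.034], TCP at [0.305, 0.658, 0.231] pointing down, gripper open.
Joint ranges: [-2.69, 2.69], [-0.47, 2.24], [-1.27, 1.36], [0.19, 2.51], [-1.53, 4.68], [0.08, 2.07], [-3.09, 3.09]. Speed limits (rad/s): [2.57, 2.57, 3.14, 3.14, 3.14, 3.14, 3.14].

### API

Orientations are given as [roll, pitch, yaw] about the fixed x, y, z axes, in that order (R = Rz(yaw) Ry(pitch) Rx(roll)).
In Python, from cell import arm, snapshot, workorder gives the robot as it stands.
- The arm moves only by the tool move_arm, never from a script. Its argument "series" is a list of rows, each a list of 3 entries, a list of its own where there are three numbers: the shift along the world's x, y, z in mm, then the turn about the world's z in degrees, then the finger opening in mm, from 0 to 85.4. A call has 1 to 12 rows; each row is the pose to reach, as a shift and turn from the pose measured when the call began; what a row does not reach only later rows make up. A row lasts 1/8 s, in which the tool goes at most 62.5 mm and 10.7 degrees, less where a joint would pass 70% of its speed; a pose out of reach is approached as far as the arm can. A call with a gripper value outside its range is refused whole. The fingers move at their own pace and stop on an object; "grip_force" is the grip in N (left out, the last holds). Time passes only in rows, so rows that repeat a pose let the fingers close. It gives the time, the measured TCP pose, the force and the opening at its end, in the units of the state.
- arm.observe(): the state, without advancing time (a new reading comes with each control period).
- snapshot(name): name is "side" or "top" or "wrist"; returns a dict with "pixels" (400x640x3 uint8, red, green, blue), "fx", "fy", "cx", "cy" (pixels), "camera_from_world" (4x4, takes a point from world to camera coordinates). Camera axes: x right, y up, looking along -z (the intrinsics and any distortion apply to the point x, -y, -z); pixel columns grow to the right and rows downward; lengths in m; the calibration is good to about 2 mm. The wrist camera is an equidistant fisheye: a pixel r from the principal point sees the ray r / f radians off the axis. A picture is of the moment at which its call begins. There is no depth.
- workorder.job_done(): hands the job in, once; it reports no verdict.
The state is a dict: "clock": time; "q": joint angles; "joint_velocities": joint speeds; "tau": joint torques, N m; "tool_pos": TCP position; "eef_rot": TCP orientation; "force": force on the tool from outside, world axes, zero at the start; "wrist_torque": the same for the moment, N m; "grip_width": finger opening in m.
Only numpy, scipy, OpenCV 4.12 (cv2) and the standard library are available. Lean on these libraries where they do the work, as an engineer would, in place of code of your own. Each camera call takes 0.05 s, during which the arm holds its last target.

### The job

On the carver's bench, push the limewood blank (the pale bar with green ends) into the three-sided carving stop so that it lies flat on the bench with its whole long side up against the stop's back rail, one end tucked in behind the steel bench dog that stands in the mouth. The blank is too long to go straight in, so push one end and then the other to angle it past the dog; do it with the fingertips or the outside of the fingers only, never taking the blank between the fingers and never lifting or tipping it, and leave the other things on the bench where they are.

Things in the scene. Friction and masses are not known exactly. Their poses are not given: they have to be found in the camera images.
- bay: Carving stop, dark wood, fixed, 34 mm high, no floor. Origin: on the bench at the middle of the back rail's inner face. x points into the rail, away from the opening and the robot (yaw up to 0.12 rad), y along the rail, z up. Rail 320 mm long, 30 mm thick (x 0 to 0.030). Side cheeks 30 mm thick: inner faces at y = +0.130 and -0.130, from the rail out to x = -0.080.
- dog: Bench dog: fixed upright steel post with a 10 mm red top, 20 mm diameter, 60 mm high; origin on its axis at bench level. It stands 95 mm in front of the back rail's face (bay x = -0.095) at bay y = +0.065 or -0.065, either side at random. The hole on the other side has a flat black plug, flush with the bench, that hinders nothing.
- blank_mid (a point): Centre of the blank, 16 mm above the bench. The blank is a loose pale limewood bar 220 mm long (own y), 34 mm wide (own x), 32 mm high (z up), about 0.16 kg (unknown by a third), ends green. It slides with ordinary wood friction and starts in front of the stop, roughly parallel to the rail (within 0.2 rad).
- blank_left (a point): Centre of the blank's end face at +y of the blank (robot's left at the start), 110 mm from its centre.
- blank_right (a point): Centre of the blank's end face at -y of the blank (robot's right at the start), 110 mm from its centre.
- figure: Small carved wooden figure on a round foot, 52 mm across, 99 mm high, loose, standing to the left of the stop. Leave it alone. Origin: under its centre.
- wax_jar: Jar, 60 mm across, 65 mm high, loose, to the right of the stop. Leave it alone. Origin: under its centre.
- gouge_red: Carving gouge with red handle, 240 mm long, 26 mm high, lying behind the rail. Leave it alone. Origin: on the bench under the join of handle and blade.
- gouge_dark: Carving gouge with dark wooden handle, 240 mm long, 26 mm high, lying far to the right. Leave it alone. Origin as the other.
- mallet: Small round carver's mallet standing on its head, 60 mm across, 150 mm high, far to the left. Leave it alone. Origin: under its centre.
- mug: Blue mug, 76 mm across, 85 mm high, to the right nearer the robot. Leave it alone. Origin: under its centre.
- offcut: Pale wood offcut 60 x 45 x 40 mm to the left nearer the robot. Leave it alone. Origin: under its centre.
- blank: The blank itself (see its centre). Origin: under its centre, at bench level; axes as described.
Things that resemble listed ones, but are neither listed nor needed, are in the scene too. Several things look just like the blank: the one meant starts farthest from the robot's base.

How it is judged:
At the end, for the whole second after the job is handed in: The blank lies flat and at rest in the stop between its cheeks (centre within 30 mm of the middle of the rail), both of its ends within 7 mm of touching the back rail (x of each of blank_left, blank_right in the frame of bay above -0.024 m and height (world z) of each of blank_left, blank_right below 0.024 m and y of blank_mid in the frame of bay between -0.03 and 0.03 m and linear speed of blank below 0.01 m/s).
It fails at once if the blank is lifted or tipped up (centre or an end rises by more than 14 mm) (height (world z) of any of blank_mid, blank_left, blank_right above 0.03 m).
It fails at once if the blank is taken between the fingers (x of the grasp point in the frame of blank_mid between -0.011 and 0.011 m and y of the grasp point in the frame of blank_mid between -0.105 and 0.105 m and z of the grasp point in the frame of blank_mid below 0.014 m and contact force between the fingers and blank above 0.5 N).
It fails at once if another thing on the bench is moved by more than 20 mm (distance of any of figure, gouge_red, gouge_dark, mallet, wax_jar, mug, offcut from where it was at the start of the episode above 0.02 m).
It also fails if it takes over 64 s, if anything falls off the work surface, if the arm or the gripper's body presses on something with over 40 N, if the wrist force passes 120 N, or if a joint passes its speed limit or range.

## Working session

There is one attempt and no reset: what is moved stays moved. The work goes in short steps, Python scripts to look and compute and a tool call to move; the robot and the scene stay as the last step left them, time stands still between calls to the robot, and variables do not carry over. Pictures are saved under pics/ and viewed, and the job is handed in when it is done.

Besides the shell and the picture viewer there is one more tool, called after "Call:" by a JSON object that holds its "name" and its "arguments", one argument or row to a line. move_arm: Moves the arm, as the interface text tells. Its arguments: {"type":"object","properties":{"series":{"type":"array","items":{"type":"array"}},"grip_force":{"type":"number"}},"required":["series"]}

```bash
mkdir -p pics; ls; python3 - <<'E'
from cell import arm, snapshot
import cv2
s=arm.observe(); print(s)
for n in ("top","side"):
    p=snapshot(n); cv2.imwrite(f"pics/{n}0.png",p["pixels"][:,:,::-1]); print(n,p["fx"],p["fy"],p["cx"],p["cy"],p["camera_from_world"].tolist(), [k for k in p])
E
```

```text
pics
{'clock': 0.0, 'q': array([-1.22946666,  0.59212674,  0.04832353,  1.60986997, -0.03331043,
        0.94268139, -0.0337218 ]), 'joint_velocities': array([-0.00031922, -0.00012352,  0.00089139, -0.00080726, -0.00116228,
       -0.00088318, -0.00060627]), 'tau': array([ 3.08942545e-04, -5.48676825e+01,  1.54659525e+00, -1.98128647e+01,
        9.28454683e-03,  8.69607611e-03, -5.35703641e-07]), 'tool_pos': array([0.30506016, 0.65676113, 0.23011822]), 'eef_rot': array([-3.13931661e+00,  1.33983551e-04,  2.70679479e+00]), 'force': array([ 0.85917092, -0.72440515,  0.4270248 ]), 'wrist_torque': array([-0.00312034,  0.01511442,  0.00257037]), 'grip_width': 0.08540385344684212}
top 398.9810673245731 398.9810673245731 312.5342229450623 201.76063339343293 [[0.010151606762663913, -0.9999194249648067, -0.007621578457690073, -0.005990055335235753], [0.9925934391237836, 0.009153891316522486, 0.12113823047322962, -0.4875203796832355], [-0.12105870265518393, -0.008794876452559518, 0.9926063875774869, -1.117186346023492], [0.0, 0.0, 0.0, 1.0]] ['pixels', 'fx', 'fy', 'cx', 'cy', 'camera_from_world']
side 425.9479182882788 425.9479182882788 322.6711302729511 194.83401733634037 [[0.7131569946961986, -0.7008583513346959, -0.014306372017320292, -0.3326858157596188], [0.4671376042772906, 0.45992025614989934, 0.7551528432397537, -0.272777867030132], [-0.5226753864359401, -0.5452255765712232, 0.6553926388559894, -0.8950341160361126], [0.0, 0.0, 0.0, 1.0]] ['pixels', 'fx', 'fy', 'cx', 'cy', 'camera_from_world']
```

View pics/top0.png

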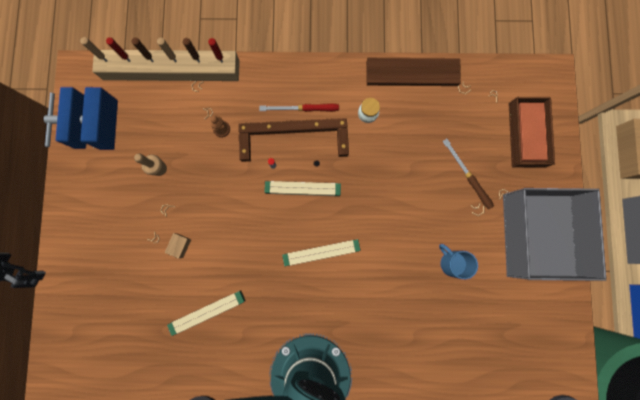

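View pics/side0.png

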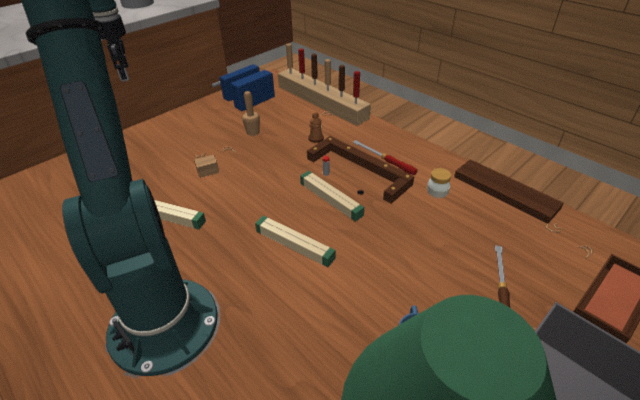

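Three bars look alike in the top view, at (302,188), (321,253) and (206,313). The robot base is at about (311,375), so (302,188) is the farthest away and lies just in front of the stop. The dog's red top is at (271,162), on the robot's left, and the plug is at (317,163). I'll confirm this in a crop and measure.

```bash
cat > h.py <<'E'
import numpy as np, cv2
from cell import arm, snapshot
def plane(p,u,v,z):
    T=p["camera_from_world"]; R=T[:3,:3]; c=-R.T@T[:3,3]
    d=R.T@np.array([(u-p["cx"])/p["fx"],-(v-p["cy"])/p["fy"],-1.])
    return c+d*(z-c[2])/d[2]
def proj(p,X):
    T=p["camera_from_world"]; c=T[:3,:3]@np.asarray(X)+T[:3,3]
    return np.array([p["cx"]+p["fx"]*c[0]/-c[2], p["cy"]-p["fy"]*c[1]/-c[2]])
def crop(p,u0,v0,u1,v1,k,name):
    im=p["pixels"][v0:v1,u0:u1,::-1]
    cv2.imwrite(name,cv2.resize(im,None,fx=k,fy=k,interpolation=cv2.INTER_CUBIC))
def outline(p,X,yaw,L,W,z):
    c,s=np.cos(yaw),np.sin(yaw)
    return [proj(p,[X[0]+c*a-s*b,X[1]+s*a+c*b,z]) for a,b in ((W/2,L/2),(W/2,-L/2),(-W/2,-L/2),(-W/2,L/2))]
E
python3 - <<'E'
from h import *
p=snapshot("top"); crop(p,225,90,385,210,5,"pics/c0.png")
p=snapshot("side"); crop(p,290,120,430,225,5,"pics/c1.png")
E
```

```text
(no output)
```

View pics/c0.png

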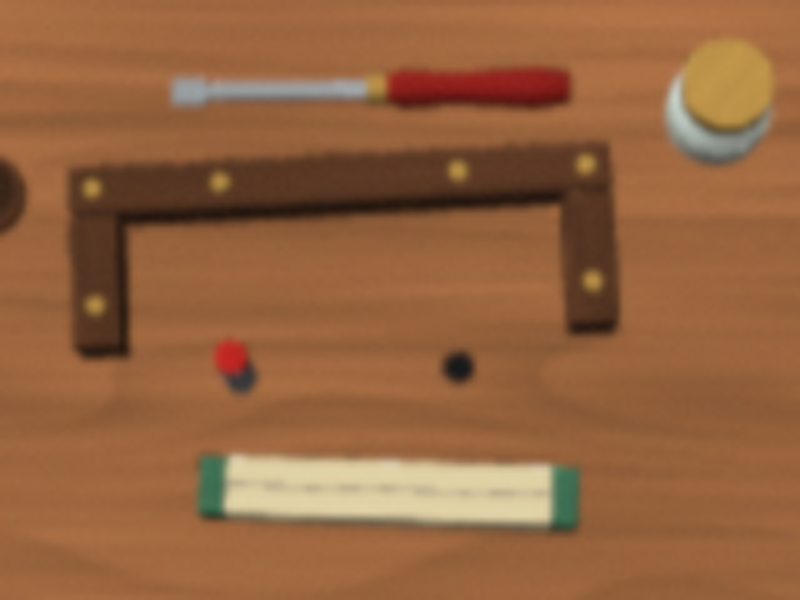

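View pics/c1.png

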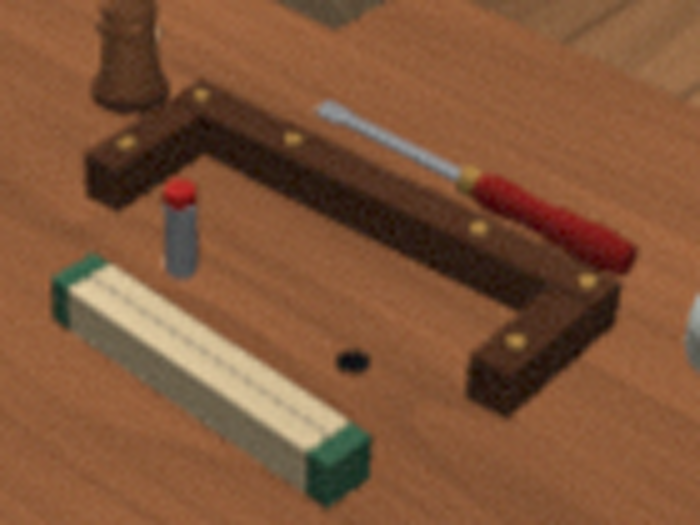

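```bash
python3 - <<'E'
from h import *
p=snapshot("top")
f=lambda x,y,z: plane(p,225+(x+.5)/5-.5,90+(y+.5)/5-.5,z)
for n,x,y,z in [("railBackL",70,168,.034),("railBackR",607,143,.034),("inL",125,214,.034),("inR",561,197,.034),("cheekLtip",74,348,.034),("cheekLtip_in",127,348,.034),("cheekRtip_in",569,326,.034),("cheekRtip_out",617,324,.034),("dogtop",231,357,.06),("plug",458,367,0),
 ("bTL",203,456,.032),("bTR",577,466,.032),("bBR",577,523,.032),("bBL",200,514,.032),("figure",0,195,0.05),("jar",729,84,.065)]:
    print(n,f(x,y,z).round(4))
T=p["camera_from_world"]; print(-T[:3,:3].T@T[:3,3])
E
```

```text
railBackL [0.7175 0.2183 0.034 ]
railBackR [ 0.7351 -0.0971  0.034 ]
inL [0.69   0.1851 0.034 ]
inR [ 0.7022 -0.0702  0.034 ]
cheekLtip [0.6096 0.2124 0.034 ]
cheekLtip_in [0.6099 0.1816 0.034 ]
cheekRtip_in [ 0.6251 -0.075   0.034 ]
cheekRtip_out [ 0.6265 -0.1029  0.034 ]
dogtop [0.5992 0.118  0.06  ]
plug [ 0.6078 -0.0108  0.    ]
bTL [0.547  0.1361 0.032 ]
bTR [ 0.5431 -0.0799  0.032 ]
bBR [ 0.5099 -0.08    0.032 ]
bBL [0.5131 0.137  0.032 ]
figure [0.6959 0.2551 0.05  ]
jar [ 0.76   -0.1646  0.065 ]
[ 0.34872521 -0.01135238  1.16793801]
```

The blank is at about (0.528, 0.028), yaw -0.016, and 217 mm long, which fits. The bay origin is at about (0.697, 0.0585), yaw about 0.055. The dog is at (0.599, 0.118), on the +y side. The middle of the dog-plug line and the rail length (316 mm) agree with these.

Plan:
1. Push the left end face to the right.
2. Push the left of the near face forward to angle the blank.
3. Push the right end face along the blank's axis, behind the dog.
4. Swing the right end in.

First I move above the left end with the fingers closed.

Call:
{"name": "move_arm", "arguments": {
  "series": [
    [[20,-45,0],-6,0],
    [[42,-90,0],-12,0],
    [[64,-138,0],-18,0],
    [[86,-186,0],-24,0],
    [[108,-234,0],-30,0],
    [[130,-282,0],-36,0],
    [[152,-330,0],-42,0],
    [[174,-378,0],-48,0],
    [[196,-426,0],-54,0],
    [[213,-462,0],-60,0],
    [[224,-484,0],-65,0],
    [[224,-484,0],-65,0]
  ]
}}

```text
clock: 1.75
tool_pos: [0.5299, 0.1718, 0.2308]
eef_rot: [-3.141, 0.001, 1.569]
force: [-0.4, 0.7, -0.4]
grip_width: 0.0003
```

Call:
{"name": "move_arm", "arguments": {
  "series": [
    [[0,0,-60],0,0],
    [[0,0,-120],0,0],
    [[0,0,-170],0,0],
    [[0,0,-205],0,0],
    [[0,0,-222],0,0],
    [[0,-10,-222],0,0],
    [[0,-20,-222],0,0],
    [[0,-29,-222],0,0],
    [[0,-38,-222],0,0],
    [[-1,-47,-222],0,0],
    [[-1,-56,-222],0,0],
    [[-1,-62,-222],0,0]
  ]
}}

```text
clock: 3.25
tool_pos: [0.5289, 0.1091, 0.0089]
eef_rot: [-3.141, 0.001, 1.569]
force: [0.3, 2.2, 1.2]
grip_width: -0.0001
```

```bash
python3 - <<'E'
from h import *
s=arm.observe(); print(s["clock"],s["tool_pos"],s["force"])
p=snapshot("top"); crop(p,225,90,385,210,5,"pics/c2.png")
p=snapshot("side"); crop(p,250,100,430,235,4,"pics/c3.png")
E
```

```text
3.25 [0.52891076 0.10910624 0.00889828] [0.33159194 2.23803658 1.23613345]
```

View pics/c2.png

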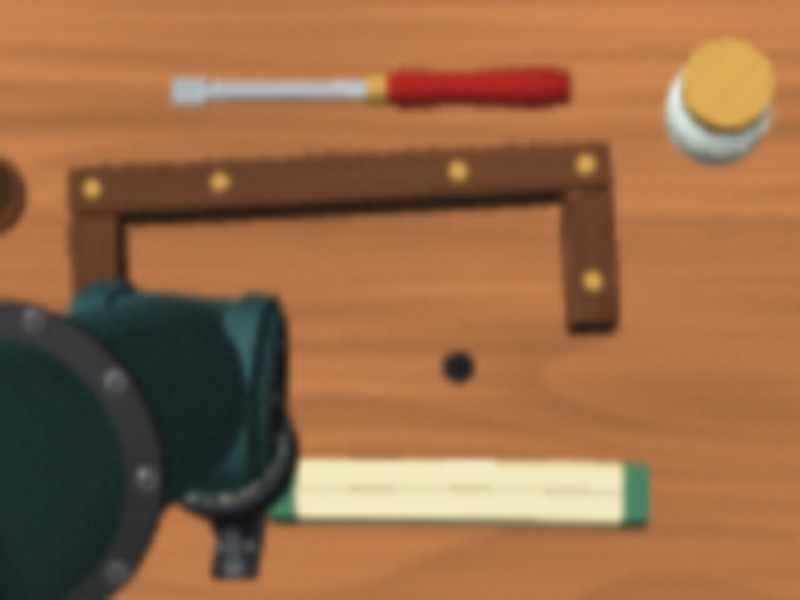

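View pics/c3.png

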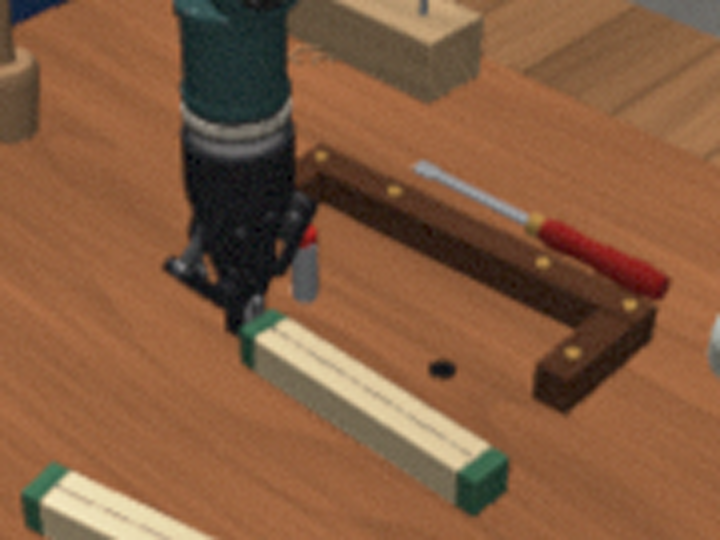

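The blank slid right without turning; its right end moved from crop pixel 577 to 648, about 41 mm. I'll push 20 mm more, then back off, raise and turn to a start pose behind the left part of the near face.

Call:
{"name": "move_arm", "arguments": {
  "series": [
    [[0,-8,0],0,0],
    [[0,-16,0],0,0],
    [[0,-21,0],0,0],
    [[0,-10,0],0,0],
    [[0,0,30],0,0],
    [[-15,-15,75],10,0],
    [[-30,-40,80],20,0],
    [[-45,-55,80],30,0],
    [[-55,-62,80],40,0],
    [[-57,-62,80],50,0],
    [[-57,-62,80],60,0],
    [[-57,-62,80],70,0]
  ]
}}

```text
clock: 4.85
tool_pos: [0.4717, 0.0468, 0.0888]
eef_rot: [-3.141, 0.002, 2.796]
force: [-0.3, -0.7, 0.5]
grip_width: 0.0
```

```bash
python3 - <<'E'
from h import *
s=arm.observe(); print(s["clock"],s["tool_pos"],s["q"].round(2))
p=snapshot("top"); crop(p,225,90,385,210,5,"pics/c4.png")
E
```

```text
4.85 [0.47167813 0.046818   0.08876017] [-0.13  0.53 -0.08  2.26  0.12  0.35  0.91]
```

View pics/c4.png

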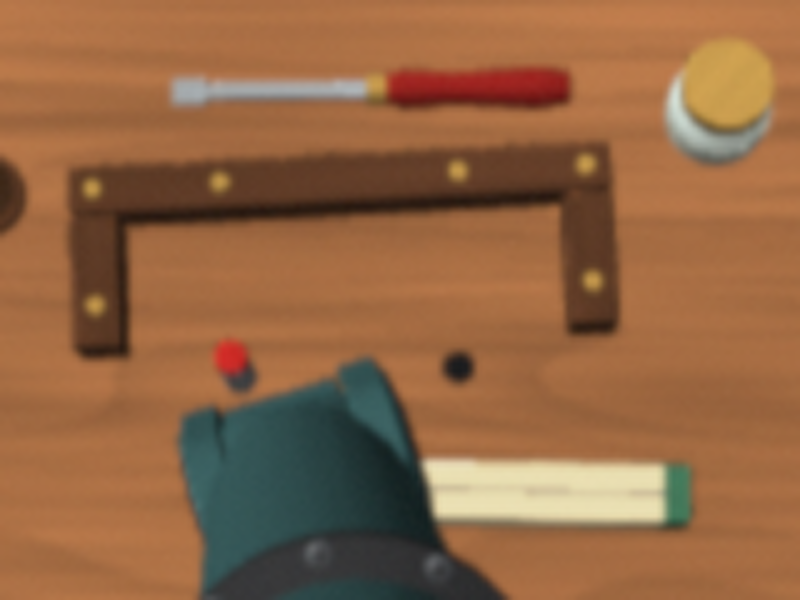

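Call:
{"name": "move_arm", "arguments": {
  "series": [
    [[0,0,-45],0,0],
    [[0,0,-80],0,0],
    [[8,0,-80],0,0],
    [[17,0,-80],0,0],
    [[26,0,-80],0,0],
    [[35,-1,-80],0,0],
    [[44,-3,-80],0,0],
    [[53,-5,-80],0,0],
    [[62,-8,-80],-3,0],
    [[71,-11,-80],-6,0],
    [[80,-15,-80],-9,0],
    [[85,-17,-80],-10,0]
  ]
}}

```text
clock: 6.4
tool_pos: [0.5576, 0.0292, 0.0087]
eef_rot: [-3.141, 0.002, 2.622]
force: [-0.4, 0.9, 0.5]
grip_width: 0.0002
```

```bash
python3 - <<'E'
from h import *
s=arm.observe(); print(s["clock"],s["tool_pos"],s["force"].round(1))
p=snapshot("top"); crop(p,225,90,385,210,5,"pics/c5.png")
p=snapshot("side"); crop(p,250,100,450,250,4,"pics/c6.png")
E
```

```text
6.4 [0.55764528 0.02916944 0.00870961] [-0.4  0.9  0.5]
```

View pics/c5.png

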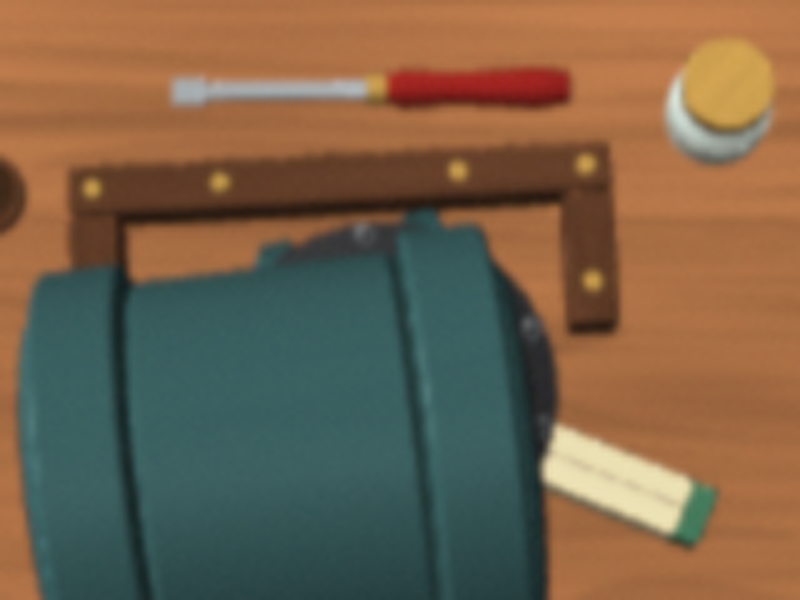

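View pics/c6.png

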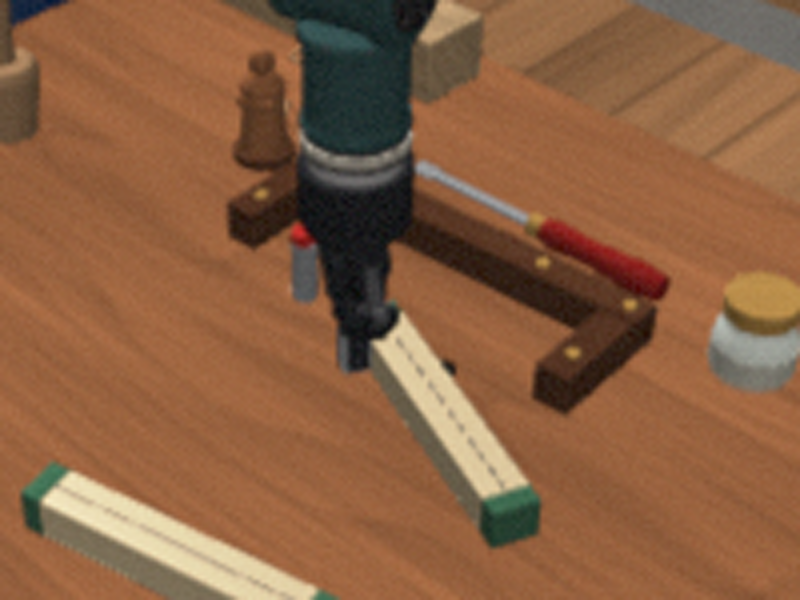

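```bash
cat >> h.py <<'E'
O=np.array([.697,.0585]); YB=.055
def bay(w): 
    c,s=np.cos(YB),np.sin(YB); d=np.asarray(w)[:2]-O; return np.array([c*d[0]+s*d[1],-s*d[0]+c*d[1]])
def world(b):
    c,s=np.cos(YB),np.sin(YB); return O+np.array([c*b[0]-s*b[1],s*b[0]+c*b[1]])
def cp(p,x,y,z,u0=225,v0=90,k=5): return plane(p,u0+(x+.5)/k-.5,v0+(y+.5)/k-.5,z)
E
python3 - <<'E'
from h import *
p=snapshot("top"); pts=[cp(p,*q,.032) for q in ((717,488),(693,541),(558,424),(544,478))]
for a in pts: print(a.round(4))
v=(pts[2]-pts[0]+pts[3]-pts[1])[:2]; v/=np.linalg.norm(v); print(np.degrees(np.arctan2(v[0],v[1])), v)
r=(pts[0]+pts[1])[:2]/2; c=r+.11*v; l=r+.22*v; print(r,c,l, bay(r),bay(c),bay(l))
E
```

```text
[ 0.531  -0.1605  0.032 ]
[ 0.5001 -0.1465  0.032 ]
[ 0.5676 -0.0689  0.032 ]
[ 0.5359 -0.0609  0.032 ]
22.245329574515235 [0.37857317 0.92557137]
[ 0.51550188 -0.15350943] [ 0.55714493 -0.05169658] [0.59878797 0.05011627] [-0.19287832 -0.20171148] [-0.14570135 -0.1023418 ] [-0.09852439 -0.00297211]
```

Call:
{"name": "move_arm", "arguments": {
  "series": [
    [[-8,3,0],0,0],
    [[-19,-25,0],0,0],
    [[-11,-28,0],0,0],
    [[-4,-31,0],0,0],
    [[3,-34,0],0,0],
    [[10,-37,0],0,0],
    [[2,-34,0],0,0],
    [[-30,-20,10],0,0],
    [[-60,-20,90],0,0],
    [[-90,-60,95],0,0],
    [[-90,-110,95],0,0]
  ]
}}

```text
clock: 7.92
tool_pos: [0.4641, -0.0799, 0.1055]
eef_rot: [-3.141, 0.002, 2.628]
force: [1.1, -0.1, -0.1]
grip_width: -0.0001
```

```bash
python3 - <<'E'
from h import *
s=arm.observe(); print(s["clock"],s["tool_pos"],s["eef_rot"],s["q"].round(2))
p=snapshot("top"); crop(p,225,90,385,210,5,"pics/c7.png")
p=snapshot("side"); crop(p,250,100,450,250,4,"pics/c8.png")
E
```

```text
7.925 [ 0.46414889 -0.07985201  0.10546382] [-3.14082571e+00  1.80095833e-03  2.62849378e+00] [ 0.14  0.49 -0.08  2.26  0.11  0.39  1.02]
```

View pics/c7.png

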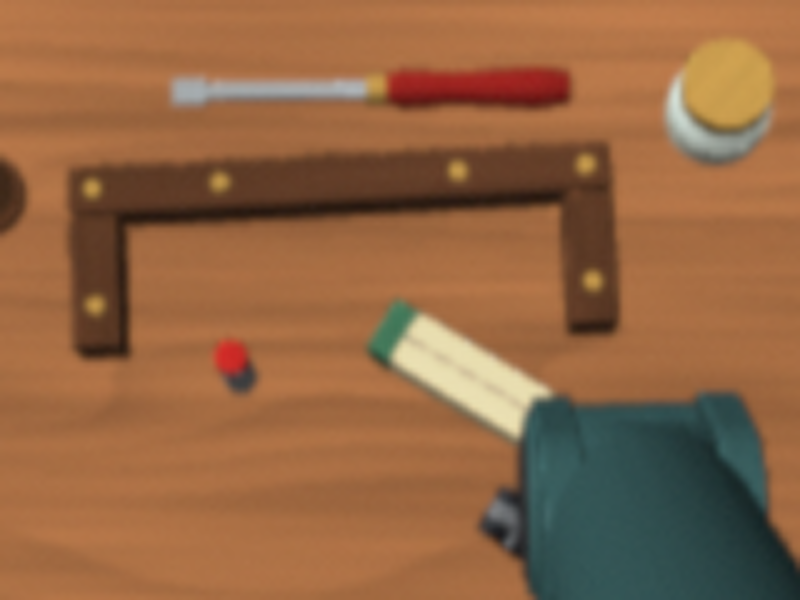

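View pics/c8.png

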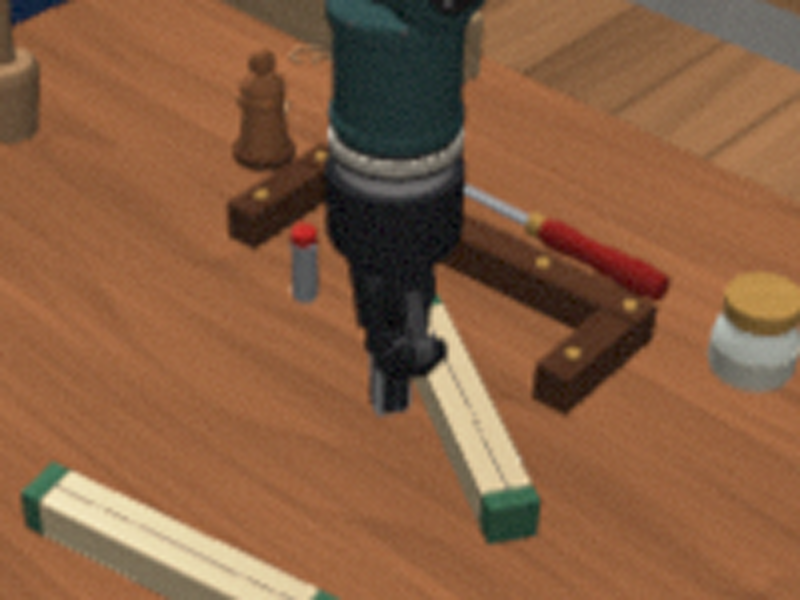

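```bash
python3 - <<'E'
from h import *
p=snapshot("top"); pts=[cp(p,*q,.032) for q in ((400,299),(370,353),(556,393),(520,437))]
v=(pts[0]-pts[2]+pts[1]-pts[3])[:2]; v/=np.linalg.norm(v); ph=np.arctan2(v[0],v[1]);print(np.degrees(ph),np.degrees(ph)+3.15, v, np.linalg.norm(pts[0]-pts[1]))
l=(pts[0]+pts[1])[:2]/2; c=l-.11*v; r=l-.22*v; print(r,c,l, bay(r),bay(c),bay(l))
a=ph+YB;n=np.array([np.cos(a),-np.sin(a)]);print("off dog",(bay(c)-[-.095,.065])@n,"tip",(bay(c)-[-.08,-.13])@n)
E
```

```text
30.17956118253847 33.32956118253847 [0.50271161 0.86445419] 0.036493191065867264
[ 0.51409743 -0.15825714] [ 0.5693957  -0.06316718] [0.62469398 0.03192278] [-0.19454164 -0.20637481] [-0.13409967 -0.11446851] [-0.0736577  -0.02256221]
off dog 0.06594476829815281 tip -0.05373503885601529
```

Call:
{"name": "move_arm", "arguments": {
  "series": [
    [[10,-15,-50],0,0],
    [[22,-34,-85],0,0],
    [[24,-34,-97],0,0],
    [[32,-39,-97],0,0],
    [[39,-43,-97],2,0],
    [[45,-46,-97],4,0],
    [[51,-49,-97],6,0],
    [[58,-52,-97],8,0],
    [[50,-49,-97],8,0],
    [[15,-49,-85],8,0],
    [[-5,-69,-20],0,0],
    [[-5,-120,0],-10,0]
  ]
}}

```text
clock: 9.57
tool_pos: [0.46, -0.2009, 0.1058]
eef_rot: [-3.141, 0.002, 2.444]
force: [1.7, -1.3, -0.7]
grip_width: -0.0002
```

```bash
python3 - <<'E'
from h import *
s=arm.observe(); print(s["clock"],s["tool_pos"],s["eef_rot"],s["q"].round(2))
p=snapshot("top"); crop(p,225,90,385,210,5,"pics/c9.png")
E
```

```text
9.575 [ 0.46003027 -0.20089264  0.10575062] [-3.14148417e+00  1.84362241e-03  2.44414646e+00] [ 0.38  0.52 -0.08  2.2   0.1   0.43  1.09]
```

View pics/c9.png

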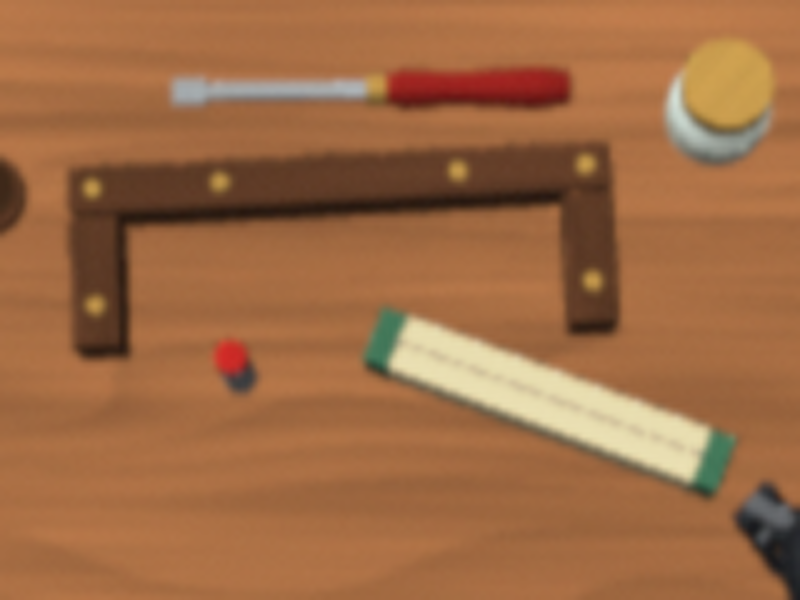

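```bash
cat >> h.py <<'E'
def blank(p,cs,**k):
    q=[cp(p,*a,.032,**k)[:2] for a in cs]  # LF LN RF RN
    l=(q[0]+q[1])/2; r=(q[2]+q[3])/2; v=l-r; L=np.linalg.norm(v); v/=L; ph=np.arctan2(v[0],v[1]); c=(l+r)/2
    a=ph+YB; n=np.array([np.cos(a),-np.sin(a)])
    print("L %.4f W %.4f phiw %.1f phib %.1f"%(L,np.linalg.norm(q[0]-q[1]),np.degrees(ph),np.degrees(a)))
    print("world c",c.round(4),"l",(c+.11*v).round(4),"r",(c-.11*v).round(4),"d",v.round(3)); print("bay c",bay(c).round(4),"l",bay(c+.11*v).round(4),"r",bay(c-.11*v).round(4))
    print("dog",((bay(c)-[-.095,.065])@n).round(4),"tip",((bay(c)-[-.08,-.13])@n).round(4))
E
python3 - <<'E'
from h import *
p=snapshot("top"); blank(p,((386,309),(366,364),(736,434),(713,489)))
E
```

```text
L 0.2144 W 0.0346 phiw 19.6 phib 22.8
world c [ 0.5824 -0.0639] l [0.6193 0.0397] r [ 0.5455 -0.1675] d [0.335 0.942]
bay c [-0.1211 -0.1159] l [-0.0786 -0.0145] r [-0.1637 -0.2174]
dog 0.0459 tip -0.0434
```

Call:
{"name": "move_arm", "arguments": {
  "series": [
    [[20,-20,0],-10,0],
    [[40,-20,0],-20,0],
    [[55,-15,0],-30,0],
    [[67,-8,0],-40,0],
    [[72,-2,0],-50,0],
    [[73,-2,0],-60,0],
    [[73,-2,-20],-70,0],
    [[73,-2,-60],-70,0],
    [[73,-2,-90],-70,0],
    [[73,-2,-97],-70,0],
    [[73,-2,-97],-70,0]
  ]
}}

```text
clock: 11.05
tool_pos: [0.5349, -0.2124, 0.0102]
eef_rot: [-3.139, 0.013, 1.211]
force: [-0.1, 0.7, -0.4]
grip_width: -0.0002
```

```bash
python3 - <<'E'
from h import *
s=arm.observe(); print(s["clock"],s["tool_pos"],s["eef_rot"],s["q"].round(2))
p=snapshot("top"); crop(p,225,90,385,210,5,"pics/c10.png")
p=snapshot("side"); crop(p,250,100,450,250,4,"pics/c11.png")
E
```

```text
11.05 [ 0.53489584 -0.21236037  0.01023154] [-3.13911209  0.01296697  1.21095511] [ 0.16  0.75  0.19  2.07 -0.34  0.35  0.25]
```

View pics/c10.png

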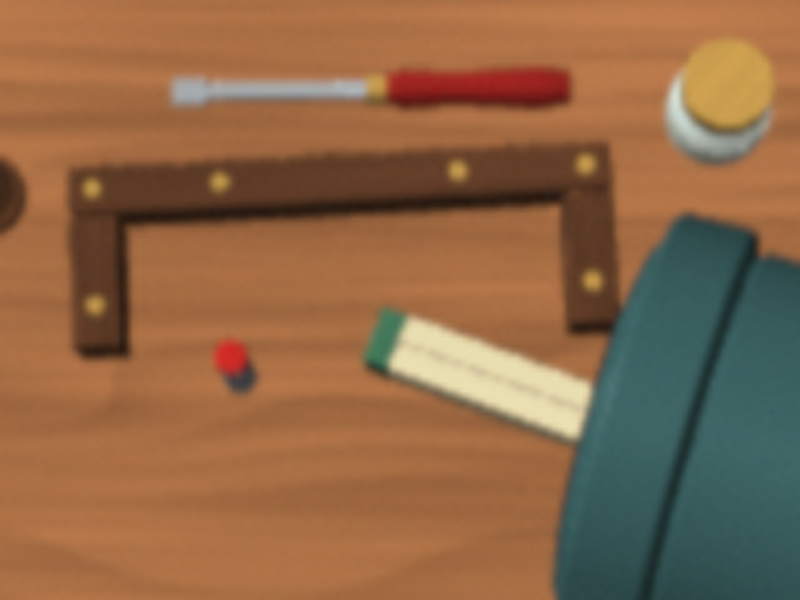

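View pics/c11.png

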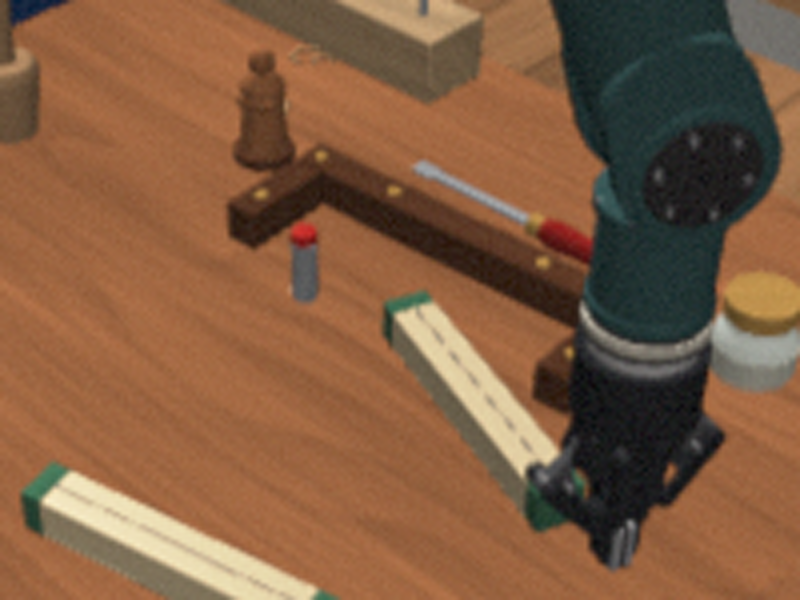

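Call:
{"name": "move_arm", "arguments": {
  "series": [
    [[-2,14,-1],1,0],
    [[3,29,-1],1,0],
    [[6,37,-1],1,0],
    [[9,46,-1],1,0],
    [[12,54,-1],1,0],
    [[15,62,-1],1,0],
    [[18,71,-1],1,0],
    [[21,79,-1],1,0],
    [[24,87,-1],1,0],
    [[28,96,-1],1,0]
  ]
}}

```text
clock: 12.4
tool_pos: [0.5639, -0.1164, 0.0103]
eef_rot: [-3.141, 0.013, 1.228]
force: [-1.4, -1.6, 1.9]
grip_width: -0.0003
```

```bash
python3 - <<'E'
from h import *
s=arm.observe(); print(s["clock"],s["tool_pos"],s["eef_rot"],s["force"].round(1))
p=snapshot("top"); crop(p,225,90,385,210,5,"pics/c12.png")
p=snapshot("side"); crop(p,250,100,450,250,4,"pics/c13.png")
E
```

```text
12.4 [ 0.56385744 -0.11636809  0.01028643] [-3.14121469  0.01303477  1.22799628] [-1.4 -1.6  1.9]
```

View pics/c12.png

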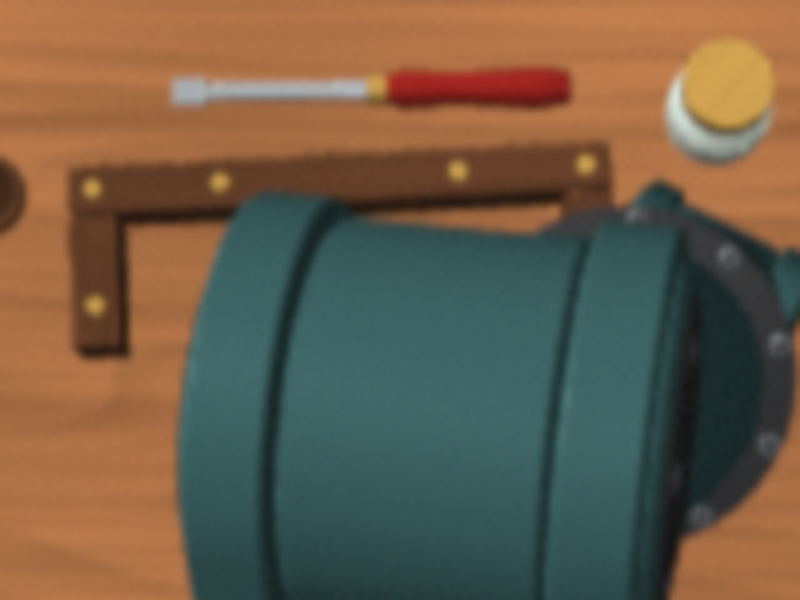

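View pics/c13.png

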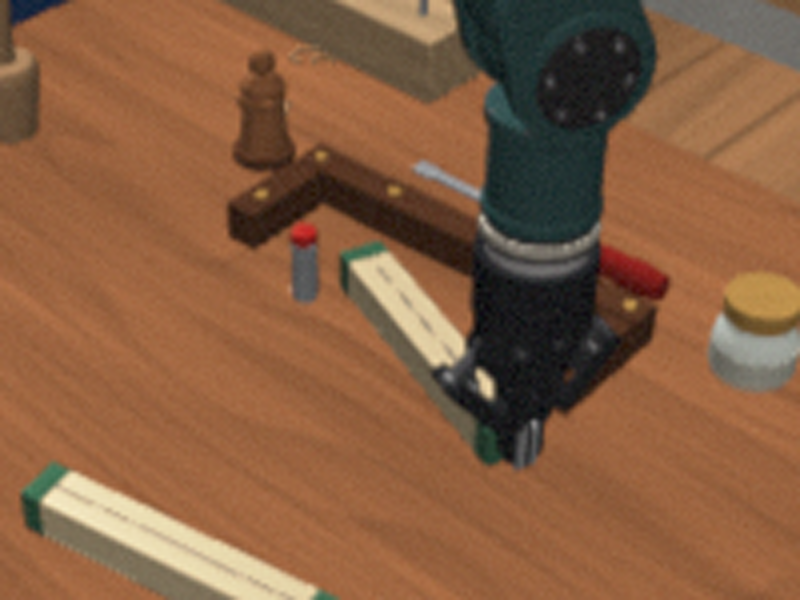

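```bash
python3 - <<'E'
from h import *
p=snapshot("side")
a=cp(p,341,256,.032,250,100,4); b=cp(p,381,244,.032,250,100,4); m=cp(p,435,368,.032,250,100,4)
print(a,b,m,np.linalg.norm(a-b)); l=(a+b)[:2]/2
t=arm.observe()["tool_pos"][:2]; v=l-t; print(l,bay(l),np.linalg.norm(v),np.degrees(np.arctan2(v[0],v[1])))
e=(a-m)[:2]; print(np.degrees(np.arctan2(e[0],e[1])))
E
```

```text
[0.62357396 0.10772329 0.032     ] [0.65508153 0.09683626 0.032     ] [ 0.57730172 -0.02678309  0.032     ] 0.0333354758060948
[0.63932774 0.10227978] [-0.05517837  0.04688395] 0.2296948491320246 19.05429944871053
18.983998379134043
```

Call:
{"name": "move_arm", "arguments": {
  "series": [
    [[3,8,0],0,0],
    [[6,17,0],0,0],
    [[9,25,0],0,0],
    [[11,34,0],0,0],
    [[14,42,0],0,0],
    [[17,51,0],0,0],
    [[20,59,0],0,0],
    [[17,49,0],0,0],
    [[-10,20,5],10,0],
    [[-60,-10,50],20,0],
    [[-120,-10,80],30,0]
  ]
}}

```text
clock: 13.92
tool_pos: [0.4571, -0.127, 0.084]
eef_rot: [3.14, 0.014, 1.756]
force: [-0.5, 0.8, 0.9]
grip_width: -0.0004
```

```bash
python3 - <<'E'
from h import *
s=arm.observe(); print(s["clock"],s["tool_pos"],s["eef_rot"],s["force"].round(1))
p=snapshot("top"); crop(p,225,90,385,210,5,"pics/c14.png")
p=snapshot("side"); crop(p,250,100,450,250,4,"pics/c15.png")
E
```

```text
13.925 [ 0.45708137 -0.12700807  0.08404599] [3.14010492 0.01388179 1.75578984] [-0.5  0.8  0.9]
```

View pics/c14.png

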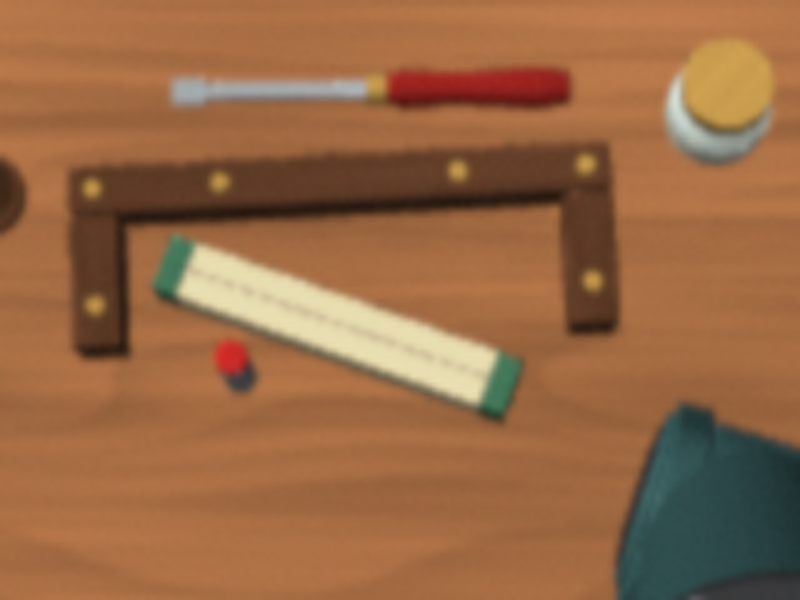

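View pics/c15.png

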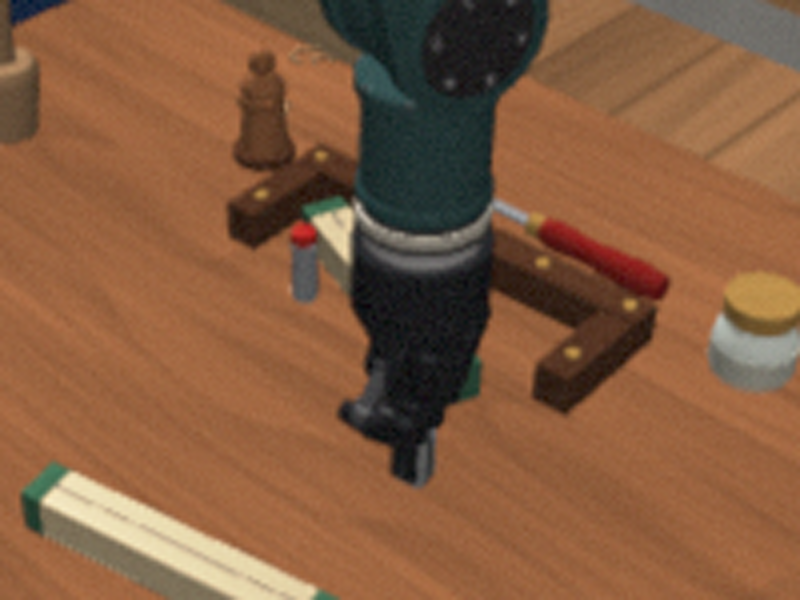

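```bash
python3 - <<'E'
from h import *
p=snapshot("top"); blank(p,((175,235),(154,292),(523,359),(502,415)))
print(arm.observe()["q"].round(2))
E
```

```text
L 0.2162 W 0.0361 phiw 19.4 phib 22.6
world c [0.6251 0.0595] l [0.6616 0.1632] r [ 0.5885 -0.0443] d [0.332 0.943]
bay c [-0.0718  0.0049] l [-0.0296  0.1065] r [-0.1139 -0.0967]
dog 0.0445 tip -0.0441
[ 0.08  0.54  0.11  2.28 -0.14  0.33  0.49]
```

Call:
{"name": "move_arm", "arguments": {
  "series": [
    [[10,20,0],10,0],
    [[25,45,0],20,0],
    [[40,70,0],30,0],
    [[55,95,0],40,0],
    [[70,120,0],50,0],
    [[82,125,-10],60,0],
    [[82,125,-45],60,0],
    [[82,125,-70],60,0],
    [[82,125,-74],60,0],
    [[82,125,-74],60,0]
  ]
}}

```text
clock: 15.32
tool_pos: [0.5357, -0.0, 0.0101]
eef_rot: [-3.139, 0.011, 2.797]
force: [-0.5, -0.7, -0.0]
grip_width: 0.0
```

```bash
python3 - <<'E'
from h import *
s=arm.observe(); print(s["clock"],s["tool_pos"],s["eef_rot"],s["force"].round(1))
p=snapshot("side"); crop(p,250,100,450,250,4,"pics/c16.png")
E
```

```text
15.325 [ 5.35672768e-01 -3.33511180e-05  1.01468729e-02] [-3.1393605   0.01085496  2.79662274] [-0.5 -0.7 -0. ]
```

View pics/c16.png

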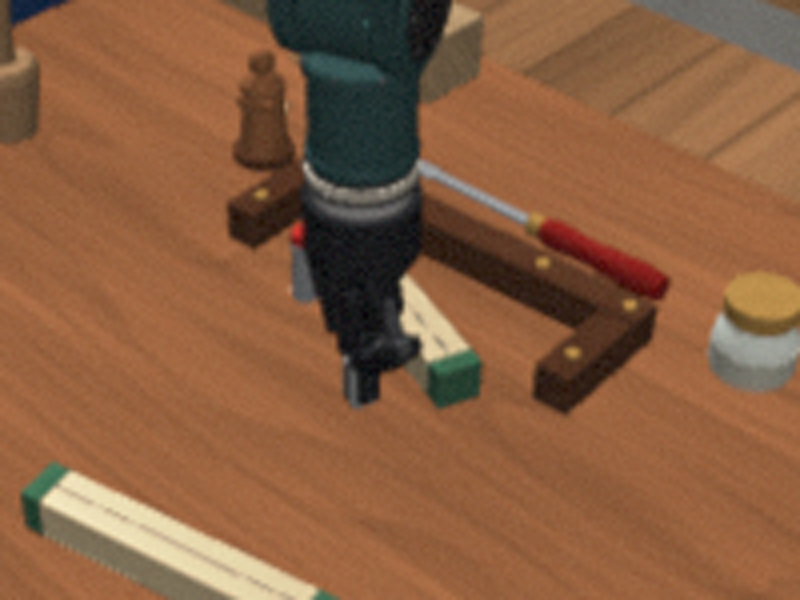

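Call:
{"name": "move_arm", "arguments": {
  "series": [
    [[15,-5,-1],0,0],
    [[28,-9,-1],0,0],
    [[36,-12,-1],0,0],
    [[44,-14,-1],2,0],
    [[52,-16,-1],4,0],
    [[60,-18,-1],7,0],
    [[68,-20,-1],10,0],
    [[76,-21,-1],13,0],
    [[84,-22,-1],16,0],
    [[92,-23,-1],19,0]
  ]
}}

```text
clock: 16.62
tool_pos: [0.6278, -0.0235, 0.0095]
eef_rot: [-3.139, 0.011, 3.131]
force: [-1.2, -0.5, 1.5]
grip_width: -0.0001
```

```bash
python3 - <<'E'
from h import *
s=arm.observe(); print(s["clock"],s["tool_pos"],s["eef_rot"],s["force"].round(1))
p=snapshot("side"); crop(p,250,100,450,250,4,"pics/c17.png")
p=snapshot("top"); crop(p,225,90,385,210,5,"pics/c18.png")
E
```

```text
16.625 [ 0.62779783 -0.02347337  0.00953511] [-3.13935725  0.01065329  3.13093364] [-1.2 -0.5  1.5]
```

View pics/c17.png

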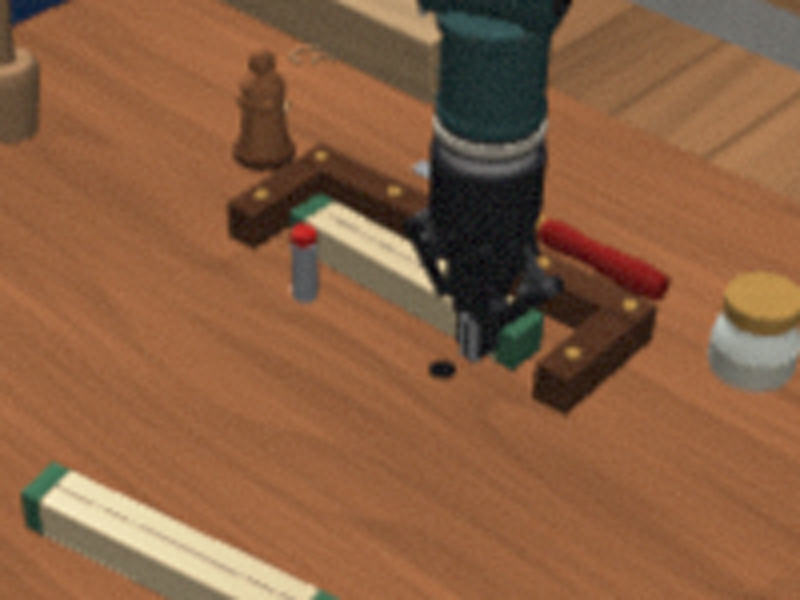

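View pics/c18.png

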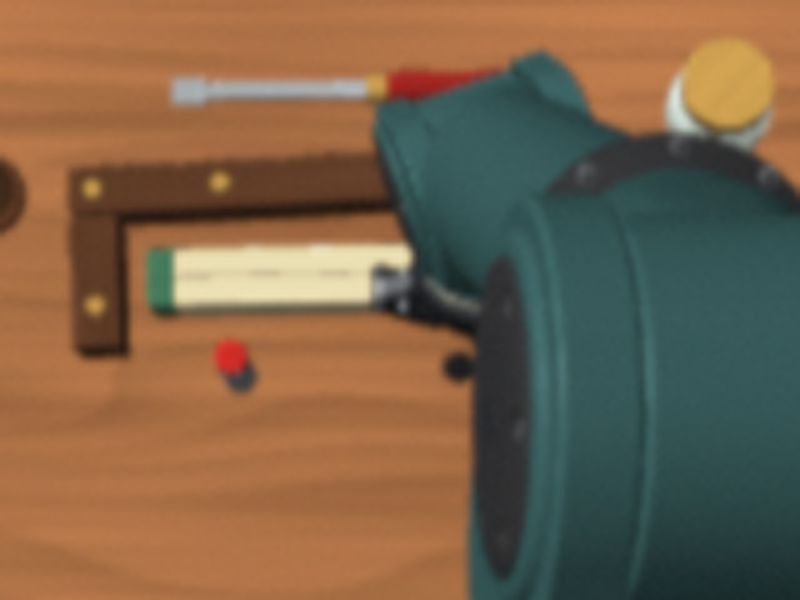

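Call:
{"name": "move_arm", "arguments": {
  "series": [
    [[-12,0,0],0,0],
    [[-14,25,0],2,0],
    [[-14,50,0],4,0],
    [[-14,73,0],4,0],
    [[-6,73,0],4,0],
    [[1,73,0],4,0],
    [[8,73,0],4,0],
    [[15,73,0],4,0],
    [[21,73,0],4,0],
    [[25,73,0],4,0]
  ]
}}

```text
clock: 17.98
tool_pos: [0.6538, 0.0491, 0.0094]
eef_rot: [-3.14, 0.011, -3.086]
force: [-6.4, -0.9, 4.9]
grip_width: 0.0001
```

```bash
python3 - <<'E'
from h import *
s=arm.observe(); print(s["clock"],s["tool_pos"],s["eef_rot"],s["force"].round(1))
p=snapshot("side"); crop(p,250,100,450,250,4,"pics/c19.png")
p=snapshot("top"); crop(p,225,90,385,210,5,"pics/c20.png")
E
```

```text
17.975 [0.65384131 0.04910515 0.00941628] [-3.1397245   0.01141528 -3.08564065] [-6.4 -0.9  4.9]
```

View pics/c19.png

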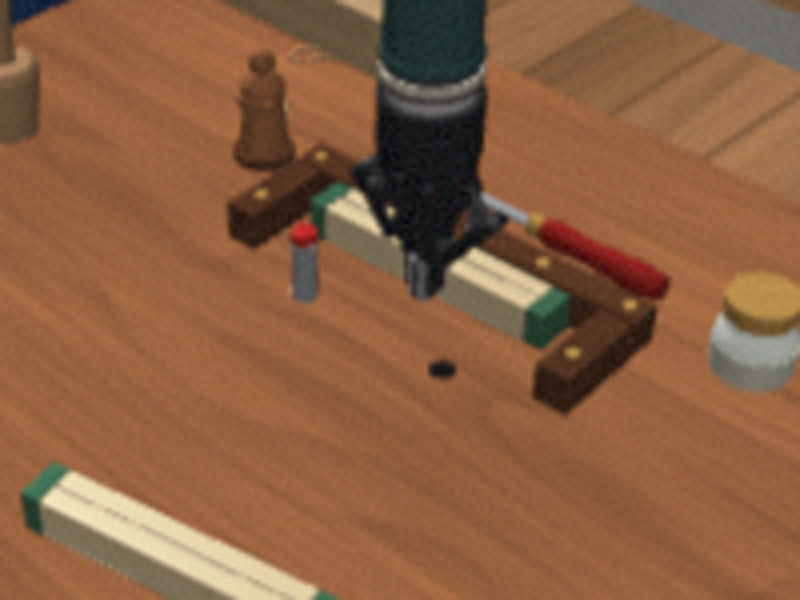

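View pics/c20.png

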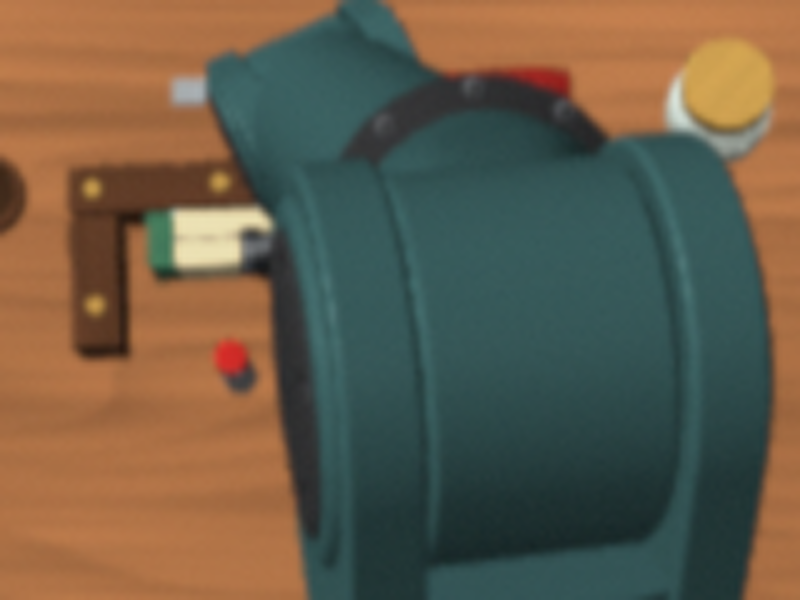

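Call:
{"name": "move_arm", "arguments": {
  "series": [
    [[-12,0,0],0,0],
    [[-14,-25,0],0,0],
    [[-14,-50,0],0,0],
    [[-14,-73,0],0,0],
    [[-8,-73,0],0,0],
    [[-2,-73,0],0,0],
    [[3,-73,0],0,0],
    [[6,-73,0],0,0]
  ]
}}

```text
clock: 19.08
tool_pos: [0.6581, -0.022, 0.0091]
eef_rot: [-3.14, 0.008, -3.083]
force: [-6.2, 1.3, 3.8]
grip_width: 0.0
```

Call:
{"name": "move_arm", "arguments": {
  "series": [
    [[-12,2,0],0,0],
    [[-40,5,20],0,0],
    [[-90,5,70],0,0],
    [[-150,5,90],0,0],
    [[-200,5,110],0,0],
    [[-210,5,110],0,0]
  ]
}}

```text
clock: 19.82
tool_pos: [0.4429, -0.0174, 0.1202]
eef_rot: [-3.139, 0.006, -3.082]
force: [1.0, -0.5, -0.1]
grip_width: -0.0002
```

```bash
python3 - <<'E'
from h import *
s=arm.observe(); print(s["clock"],s["tool_pos"],s["force"].round(1))
p=snapshot("side"); crop(p,290,120,430,225,5,"pics/c21.png")
p=snapshot("top"); crop(p,225,90,385,210,5,"pics/c22.png")
E
```

```text
19.825 [ 0.44293851 -0.01739901  0.12016248] [ 1.  -0.5 -0.1]
```

View pics/c21.png

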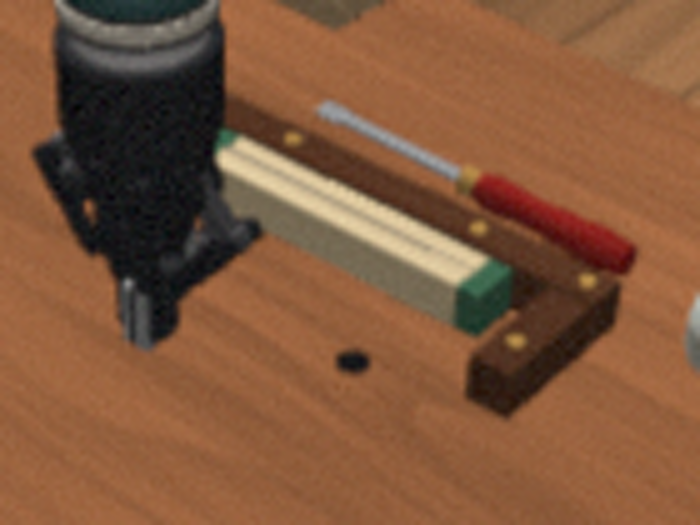

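View pics/c22.png

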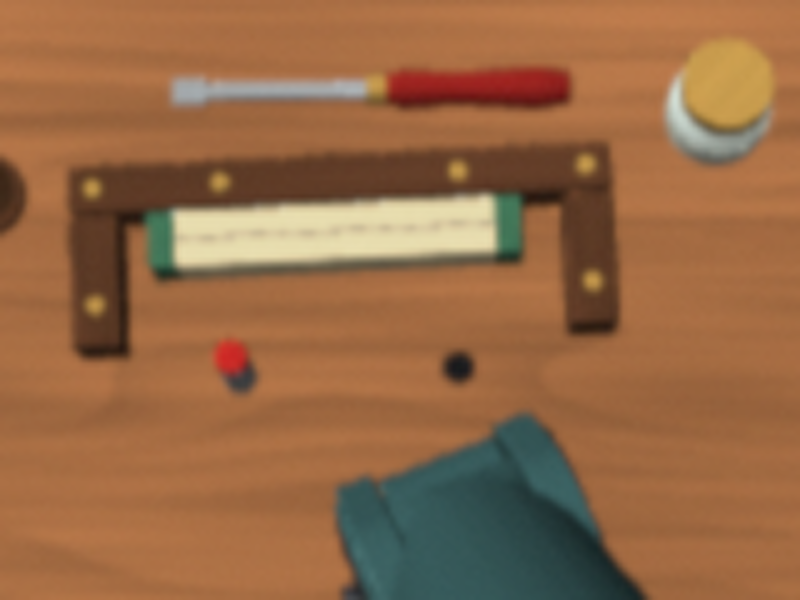

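```bash
python3 - <<'E'
from h import *
p=snapshot("top"); blank(p,((147,211),(152,271),(521,192),(521,254)))
for q in ((130,214),(561,197)): print(bay(cp(p,*q,.034)))
cv2.imwrite("pics/top1.png",p["pixels"][:,:,::-1])
E
```

```text
L 0.2179 W 0.0363 phiw -3.3 phib -0.2
world c [0.6807 0.0619] l [0.6744 0.1717] r [ 0.6871 -0.048 ] d [-0.058  0.998]
bay c [-0.0161  0.0042] l [-0.0164  0.1142] r [-0.0158 -0.1058]
dog 0.0788 tip 0.0643
[-0.00019715  0.12386639]
[-0.00186267 -0.12874519]
```

View pics/top1.png

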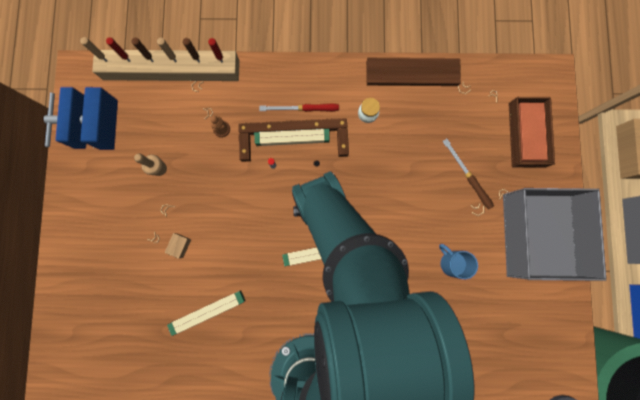

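The blank lies flush against the rail. The bay-frame x of its ends is -0.016 and -0.016 (they must be above -0.024), and its centre y is +0.004. Everything else on the bench is at the same pixels as at the start.

```bash
python3 -c "
from cell import workorder; print(workorder.job_done())"
```

```text
the job is handed in; nothing more can be done
None
```

The blank is in the carving stop, flat against the back rail with its left end tucked behind the bench dog. I handed the job in; the clock read about 20 s of the 64 s at my last check.

- **How:** With closed fingertips, I pushed the left end face to the right, then angled the left end forward. I pushed the right end face along the blank's axis past the dog, swung the right end in, and pressed it home at the centre and then at the right. It was never gripped or lifted.
- **Last checks (top camera):**

| Check | Measured | Required |
|---|---|---|
| Left end, bay x | -0.016 m | above -0.024 m |
| Right end, bay x | -0.016 m | above -0.024 m |
| Centre, bay y | +0.004 m | within ±0.030 m |

  The last picture shows the blank lying flat. At the checked stops the force on the tool stayed below about 10 N.
- **Other things on the bench:** They sit at the same pixels as at the start, judged by eye. The arm hid part of the lookalike bar nearest the base in that last picture; I never worked near it.
- **Small disagreements:** The blank measured 216–218 mm instead of 220 mm, and the rail's face line was up to 2 mm off at one end. Both are within the calibration error.

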